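Load a ceramic ball and hold the ball tray level in the ioniser air

ROBOT

A 7-joint arm with a two-finger parallel gripper is mounted at the origin on a cart in front of the work surface, level with it; the furniture and walls round the work are solid. World frame = base frame: x ahead of the robot, y to its left, z up, the work surface at z = 0. Lengths are in m, angles in rad, forces in N, time in s.
With the tool pointing down it reaches from about 0.425 to 0.875 m from the base axis. Payload 8.4 kg.
Tool frame: the origin (TCP) lies at the very end of the fingers, on their centre line; the grasp point (between the pads) lies 19 mm behind it; x points along the fingers, z is the direction in which the jaws open and shut, and the axes are right-handed (so a half turn about x gives the same grasp; the last joint's range is limited). The gripper opens to 87 mm and grips with 3 to 60 N. Pads are 19 mm wide; open, the fingers measure 117 mm over their backs; the gripper's body (75 mm by 190 mm) begins 51 mm behind the grasp point.
Start: joints at [1.105, 0.333, 0.04, 1.465, -0.013, 1.343, -0.059], TCP at [0.233, -0.607, 0.223] pointing down, gripper open.
Joint ranges: [-2.58, 2.58], [-0.38, 2.09], [-1.3, 1.39], [0.25, 2.4], [-1.5, 4.64], [0.08, 2.09], [-2.65, 2.65]. Speed limits (rad/s): [2.22, 2.22, 2.79, 2.79, 3.14, 3.14, 3.14].

INTERFACE

Orientations are given as a unit quaternion [w, x, y, z].
In Python, from station import robot, vision, ticket gives the robot as it stands.
- The arm moves only by the shell command python3 -m creep 'ROWS'. ROWS is text: rows parted by semicolons, each of 7 numbers parted by spaces: the turn, a rotation vector about the tool's x, y, z in units of pi rad (1.0 is pi rad), then the shift along the tool's x, y, z in units of 100 cm (1.0 is 100 cm), then the closure, from 0 (fully open) to 1 (shut). In form: wx wy wz dx dy dz fingers; .... A call has 1 to 5 rows; each row shifts and turns the commanded pose from where the row before left it, along the tool's axes as they then stand; what a row does not reach is not made up. A row lasts 1/8 s, in which the tool goes at most 62.5 mm and 10.7 degrees, less where a joint would pass 70% of its speed; a pose out of reach is approached as far as the arm can. A call with a number of a shift or a turn outside -1 to 1 is refused whole. A call with a gripper value outside its range is refused whole. The fingers move at their own pace and stop on an object; the grip force is fixed at half the most. Time passes only in rows, so rows that do not move let the fingers close. It gives the time, the measured TCP pose, the force and the opening at its end, in the units of the state.
- robot.state(): the state, without advancing time (a new reading comes with each control period).
- vision.camera(name): name is "scene" or "side" or "wrist"; returns the picture (420x560x3 uint8, blue, green, red); there is no depth.
- vision.get_calibration(name): a dict with "fx", "fy", "cx", "cy" (pixels), "origin" and "attitude" of the camera in the world; the wrist camera has in their place "tool_from_camera" (4x4, takes a point from camera to tool coordinates, whose origin is the TCP and whose axes are the tool frame's). Camera axes: x right, y up, looking along -z (the intrinsics and any distortion apply to the point x, -y, -z); pixel columns grow to the right and rows downward; lengths in m; the calibration is good to about 2 mm. A picture is of the moment at which its call begins: read the wrist's pose just before it. get_calibration takes no time and is no camera call.
- ticket.sign_off(): hands the job in, once; it reports no verdict.
Trained networks look in the newest picture that a camera, given by its name, has taken for a name from the list of things; names that differ only in an ending like _2 or _b are one class to them, and where a whole thing is asked for, a point or a joint stands for the part that bears it (a point fixed in the world has none). Each returns a list of dicts, best first, with "score" (0 to 1); they miss things now and then, are a little off and sometimes report something else, mostly with a low value. They report only what shows in the picture. A call takes as long as a camera call.
- vision.boxes_of(target, camera): "bbox" ([left, top, right, bottom] in pixels, round what is visible of it).
- vision.outline_of(target, camera): "pixels" (420x560 bool, what is visible of it) and "bbox" ([left, top, right, bottom] in pixels, round what is visible of it).
The state is a dict: "time_s": time; "q": joint angles; "joint_velocities": joint speeds; "effort": joint torques, N m; "tool_pos": TCP position; "tool_rot": TCP orientation; "force": force on the tool from outside, world axes, zero at the start; "moment": the same for the moment, N m; "gripper_width": opening from 0.0 (shut) to 1.0 (fully open).
Only numpy, scipy, OpenCV 4.12 (cv2) and the standard library are available. Lean on these libraries where they do the work, as an engineer would, in place of code of your own. Each camera call takes 0.05 s, during which the arm holds its last target.

TASK

Switch on the ionising blower (press the raised green end of the rocker on its top fully down) and set the black ceramic ball from the white rack gently into the empty pocket of the ball tray, letting go only just above it. Then lift the tray by its black upright grip straight out of its nest and carry it level, both balls staying loose in their shallow pockets, into the air stream: the middle of its plate about 15 cm straight in front of the round grille and as high as the grille's centre. Finish there still holding the tray up, level and still, with the metal balls left in the rack and everything else on the bench undisturbed.

Things in the scene. Friction and masses are not known exactly. Their poses are not given: they have to be found in the camera images.
- black_ball_center (a point): centre of the black ceramic ball (silicon nitride), 25 mm diameter, about 27 g, smooth, rolls freely. It starts in one of the three seats of the rack (which one varies), its centre 8.7 mm above the rack's top face; it is free to lift straight up.
- white_ball_center (a point): centre of the white ceramic ball, 25 mm diameter, about 49 g; it already lies loose in the tray's far pocket.
- steel_ball_center (a point): centre of the bright steel ball, 25 mm diameter; stays in its seat of the rack.
- brass_ball_center (a point): centre of the yellow brass ball, 25 mm diameter; stays in its seat of the rack.
- rack: white plastic strip fixed to the bench, 176 (x) x 46 (y) x 20 (z) mm; origin at the centre of its underside, x along its length, z up. Three round seats 18 mm wide at x = -58, 0 and +58 mm, each with a ball standing up out of it. Top face 20 mm above the bench.
- tray_grip (a point): centre of the tray's black upright grip, a flat block 44 (x) x 14 (y) x 34 (z) mm: take it from above, fingers closing along y. Axes are the tray's: x along its length towards the white ball, z up. This point is 47 mm above the tray's underside and 35 mm above the plate's top face; the grip spans 30 to 64 mm above the underside, below it is a stem 26 x 12 mm.
- tray_plate (a point): middle of the tray's plate, under the grip's middle (41 mm below tray_grip), 6 mm above its underside; axes as tray_grip. The tray is a loose aluminium plate 200 x 84 x 12 mm, about 0.3 kg with its grip.
- pocket_near (a point): the empty pocket: where a ball's centre is when it lies in the middle. A round recess 31 mm wide, 4 mm deep, flat floor, 68 mm from the tray's middle on its -x side; the plate's top face is 8.5 mm below this point, the floor 12.5 mm. The ball has about 6 mm of play each way and rolls over the rim if the tray tips far (about 45 degrees) or is jerked.
- pocket_far (a point): the same point for the other pocket, 68 mm from the tray's middle on its +x side, which holds the white ball.
- nest: grey base plate fixed to the bench, 214 (x) x 98 (y) mm, top face 8 mm above the bench; black corner locators 9 mm higher hold the tray with 2 mm of play, so the tray must first go straight up more than 10 mm. Origin at the centre of its underside; the tray stands on it with the same axes.
- ioniser: ionising air blower fixed to the bench: white box 66 deep (x) x 148 wide (y) mm, top 196 mm above the bench, on a dark bracket stand 90 x 184 mm over its side knobs. Origin at the centre of its underside; its round grille faces its own -x.
- outlet (a point): centre of the blower's round grille, 119 mm above the bench, on the grille's face; the air blows along the blower's own -x axis, level. Axes as the blower's.
- blower_switch (a joint): rocker switch on the blower's top: 0 to 0.05 rad is off (green end raised), 0.4 rad is fully on (green end level, grey end raised). It stays where it is left; moving it takes about 2 N at the green end.
- switch_on_end (a point): point to press: on the upper face of the rocker's green half (14 mm wide, 18 mm long, running along the blower's +y), 13 mm from the pivot and about 208 mm above the bench while off. Pressed straight down it sinks about 5 mm until the green half is level, 5 mm above the switch's black frame. Axes as the blower's while off.
- petri_1: bystander: clear covered dish, 60 mm wide, 16 mm high; origin under its centre.
- objective_can_1: bystander: white canister with black screw cap, 44 mm wide, 58 mm high; origin under its centre.
- loupe: bystander: black standing loupe, 36 mm wide, 34 mm high; origin under its centre.
- gel_1: bystander: small flat black sample box with clear lid, 54 x 52 x 16 mm; origin under its centre.

How it is judged:
On the way, in this order (a step that is already met when the one before it is completed fails the run):
1. the black ball lies in the empty pocket, let go, the tray still in its nest (distance between black_ball_center and pocket_near below 0.011 m and distance between white_ball_center and pocket_far below 0.011 m and contact force between black_ball and the fingers below 0.01 N and z of tray_plate in the frame of nest below 0.017 m), for 0.2 s.
2. with the blower switched on, the tray is lifted clear of its nest, both balls in their pockets (distance between black_ball_center and pocket_near below 0.011 m and distance between white_ball_center and pocket_far below 0.011 m and z of tray_plate in the frame of nest above 0.04 m and value of joint blower_switch above 0.25 rad and contact force between tray and the fingers above 0.5 N), for 0.2 s.
At the end, for the whole second after the job is handed in: Blower on; tray still gripped, its middle 105 to 200 mm before the grille, within 35 mm sideways and 45 mm in height of its centre, touching neither blower nor rack; within 7 degrees of level, under 20 mm/s; both balls within 11 mm of their pockets' middles, not touched by the fingers (distance between black_ball_center and pocket_near below 0.011 m and distance between white_ball_center and pocket_far below 0.011 m and value of joint blower_switch above 0.25 rad and x of tray_plate in the frame of outlet between -0.2 and -0.105 m and y of tray_plate in the frame of outlet between -0.035 and 0.035 m and z of tray_plate in the frame of outlet between -0.045 and 0.045 m and angle between tray_plate's own z axis and vertical below 0.12 rad and linear speed of tray below 0.02 m/s and contact force between tray and the fingers above 0.5 N and contact force between tray and ioniser below 0.05 N and contact force between tray and rack below 0.05 N and contact force between each of black_ball, white_ball and the fingers below 0.01 N); the arm keeps its last pose, push and grip.
It fails at once if the tray is tipped more than 20 degrees (angle between tray_plate's own z axis and vertical above 0.35 rad).
It fails at once if the white ball leaves its pocket (distance between white_ball_center and pocket_far above 0.015 m).
It fails at once if the black ball is let fall from more than 3 cm above the pocket (z of black_ball_center in the frame of pocket_near above 0.03 m and contact force between black_ball and the fingers below 0.01 N and linear speed of black_ball above 0.25 m/s).
It fails at once if a metal ball is taken or knocked out of the rack (distance of any of steel_ball_center, brass_ball_center from where it was at the start of the episode above 0.02 m).
It fails at once if a bystander is pushed more than 2 cm (distance of any of petri_1, objective_can_1, loupe, gel_1 from where it was at the start of the episode above 0.02 m).
It also fails if it takes over 56 s, if anything falls off the work surface, if the arm or the gripper's body presses on something with over 40 N, if the wrist force passes 120 N, or if a joint passes its speed limit or range.

## Working session

There is one attempt and no reset: what is moved stays moved. The work goes in short steps, Python scripts to look and compute and a shell command to move; the robot and the scene stay as the last step left them, time stands still between calls to the robot, and variables do not carry over. Pictures are saved under pics/ and viewed, and the job is handed in when it is done.

```bash
ls; mkdir -p pics
python3 - <<'E'
from station import robot, vision, ticket
import cv2
s=robot.state();print(s)
for c in ["scene","side","wrist"]:
    im=vision.camera(c);cv2.imwrite(f"pics/{c}0.png",im);print(c,vision.get_calibration(c))
E
```

```text
pics
{'time_s': 0.0, 'q': array([ 1.10479762,  0.33390247,  0.03985687,  1.46625661, -0.01340634,
        1.34329558, -0.05852021]), 'joint_velocities': array([ 9.23619186e-04, -3.19091359e-05, -4.22126611e-04, -1.31739156e-03,
       -1.64316515e-03, -3.71332412e-04,  9.81742601e-04]), 'effort': array([-2.84942744e-04, -6.56367517e+01,  1.33489385e+00, -4.03799164e+01,
       -5.97639405e-02,  4.49532818e-02,  2.00643785e-04]), 'tool_pos': array([ 0.23292788, -0.60633654,  0.22167166]), 'tool_rot': array([ 0.58231285,  0.40072556,  0.58328009, -0.40014386]), 'force': array([ 0.42801301, -0.14582532, -0.10239488]), 'moment': array([ 0.06579903,  0.00046318, -0.0136207 ]), 'gripper_width': 1.0024293772431354}
scene {'fx': 465.6689658713962, 'fy': 465.6689658713962, 'cx': 287.7638244780635, 'cy': 216.60825465935451, 'origin': array([-0.34090444,  0.15109276,  0.68131234]), 'attitude': array([-0.58024416, -0.33193342,  0.36127202,  0.65009188])}
side {'fx': 440.38305968786966, 'fy': 440.38305968786966, 'cx': 272.4652092514173, 'cy': 205.40398482456447, 'origin': array([ 0.11700485, -0.61119161,  0.49386749]), 'attitude': array([ 0.80037116,  0.53147138, -0.15575058, -0.22953417])}
wrist {'fx': 318.7358955087513, 'fy': 318.7358955087513, 'cx': 283.795393429504, 'cy': 206.23916662298106, 'tool_from_camera': array([[-3.03096097e-05,  2.60163316e-01, -9.65564627e-01,
        -1.61826386e-01],
       [ 1.77008660e-04,  9.65564613e-01,  2.60163306e-01,
         7.08324264e-02],
       [ 9.99999984e-01, -1.63027852e-04, -7.53170464e-05,
         1.75504308e-04],
       [ 0.00000000e+00,  0.00000000e+00,  0.00000000e+00,
         1.00000000e+00]])}
```

View pics/scene0.png

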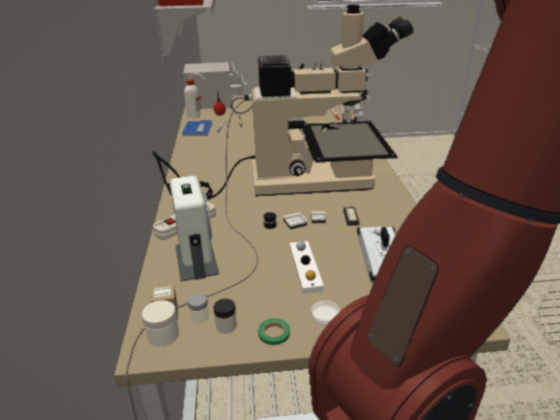

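View pics/side0.png

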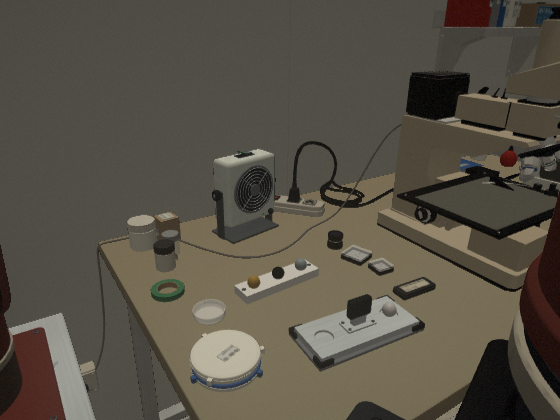

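View pics/wrist0.png

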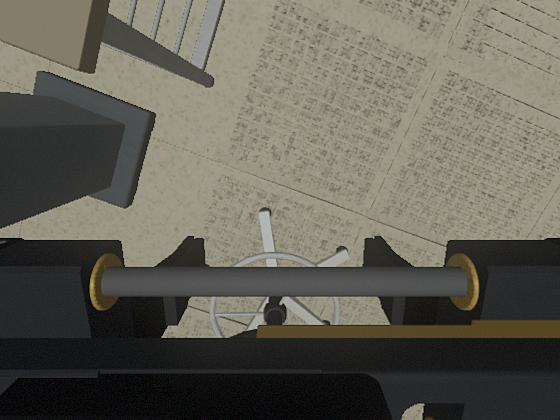

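The side view shows everything: the black ball is in the middle seat (278,272), tray grip (360,306), blower (247,195). The wrist camera sees only the floor.

```bash
cat > h.py <<'E'
from station import robot, vision, ticket
import numpy as np, cv2
from scipy.spatial.transform import Rotation as R
def rot(q): return R.from_quat([q[1],q[2],q[3],q[0]]).as_matrix()
def cam(c,s=None):
    k=vision.get_calibration(c)
    if c=="wrist":
        s=s or robot.state(); T=np.eye(4);T[:3,:3]=rot(s['tool_rot']);T[:3,3]=s['tool_pos'];T=T@k['tool_from_camera'];return k,T[:3,:3],T[:3,3]
    return k,rot(k['attitude']),np.array(k['origin'])
def ray(c,u,v,s=None):
    k,A,o=cam(c,s); d=A@np.array([(u-k['cx'])/k['fx'],-(v-k['cy'])/k['fy'],-1.]);return o,d/np.linalg.norm(d)
def onz(c,u,v,z,s=None):
    o,d=ray(c,u,v,s);return o+d*(z-o[2])/d[2]
def proj(c,p,s=None):
    k,A,o=cam(c,s);q=A.T@(np.array(p)-o);return np.array([k['cx']+k['fx']*q[0]/-q[2],k['cy']-k['fy']*q[1]/-q[2]])
def tri(obs,s=None):
    M=np.zeros((3,3));b=np.zeros(3);L=[]
    for c,u,v in obs:
        o,d=ray(c,u,v,s);P=np.eye(3)-np.outer(d,d);M+=P;b+=P@o;L.append((o,d))
    x=np.linalg.solve(M,b);return x,[np.linalg.norm((np.eye(3)-np.outer(d,d))@(x-o)) for o,d in L]
E
python3 - <<'E'
from h import *
k={}
for n in ["black_ball_center","white_ball_center","steel_ball_center","brass_ball_center","rack","tray_grip","ioniser","nest","petri_1","objective_can_1","loupe","gel_1","blower_switch"]:
    for c in ["side","scene"]:
        r=vision.outline_of(n,c)
        for d in r[:2]:
            m=d['pixels'];ys,xs=np.nonzero(m);print(n,c,round(d['score'],2),[int(x) for x in d['bbox']],(xs.mean().round(1),ys.mean().round(1)),m.sum())
print(robot.state()['time_s'])
E
python3 - <<'E'
import cv2
a=cv2.imread('pics/side0.png');cv2.imwrite('pics/s_a.png',cv2.resize(a[240:380,230:430],None,fx=4,fy=4,interpolation=2)[:600])
cv2.imwrite('pics/s_b.png',cv2.resize(a[140:260,190:310],None,fx=5,fy=5,interpolation=2)[:600])
a=cv2.imread('pics/scene0.png');cv2.imwrite('pics/c_a.png',cv2.resize(a[170:310,150:350],None,fx=4,fy=4,interpolation=2))
E
```

```text
black_ball_center scene 0.64 [169, 173, 218, 279] (np.float64(192.2), np.float64(229.6)) 3452
white_ball_center side 0.54 [379, 299, 397, 317] (np.float64(389.3), np.float64(309.1)) 191
white_ball_center scene 0.46 [373, 226, 382, 238] (np.float64(377.2), np.float64(230.6)) 58
white_ball_center scene 0.41 [357, 225, 394, 279] (np.float64(365.6), np.float64(254.6)) 217
steel_ball_center side 0.46 [292, 256, 307, 269] (np.float64(300.7), np.float64(264.4)) 120
steel_ball_center scene 0.51 [298, 239, 306, 250] (np.float64(300.4), np.float64(245.8)) 61
brass_ball_center side 0.41 [212, 151, 280, 246] (np.float64(243.7), np.float64(194.7)) 5150
brass_ball_center scene 0.62 [304, 267, 314, 284] (np.float64(309.9), np.float64(274.8)) 95
brass_ball_center scene 0.21 [172, 176, 215, 280] (np.float64(192.3), np.float64(229.9)) 3416
rack side 0.84 [232, 263, 316, 303] (np.float64(274.4), np.float64(282.9)) 1381
rack side 0.24 [214, 146, 283, 243] (np.float64(243.8), np.float64(194.4)) 5147
rack scene 0.93 [288, 242, 323, 291] (np.float64(305.5), np.float64(269.6)) 814
tray_grip side 0.8 [298, 2
[... 861 characters left out ...]
 np.float64(230.3)) 59
objective_can_1 side 0.81 [150, 239, 179, 273] (np.float64(164.1), np.float64(255.3)) 665
objective_can_1 side 0.59 [214, 152, 279, 244] (np.float64(243.7), np.float64(194.6)) 5074
objective_can_1 scene 0.73 [211, 301, 234, 335] (np.float64(224.5), np.float64(315.3)) 694
loupe side 0.72 [328, 230, 339, 251] (np.float64(334.5), np.float64(239.5)) 231
loupe scene 0.61 [264, 212, 277, 232] (np.float64(269.6), np.float64(220.5)) 179
gel_1 side 0.96 [341, 244, 376, 266] (np.float64(356.3), np.float64(254.5)) 467
gel_1 scene 0.8 [286, 209, 304, 229] (np.float64(294.6), np.float64(220.3)) 298
gel_1 scene 0.61 [374, 229, 379, 237] (np.float64(377.0), np.float64(230.6)) 46
1.45
```

View pics/s_a.png

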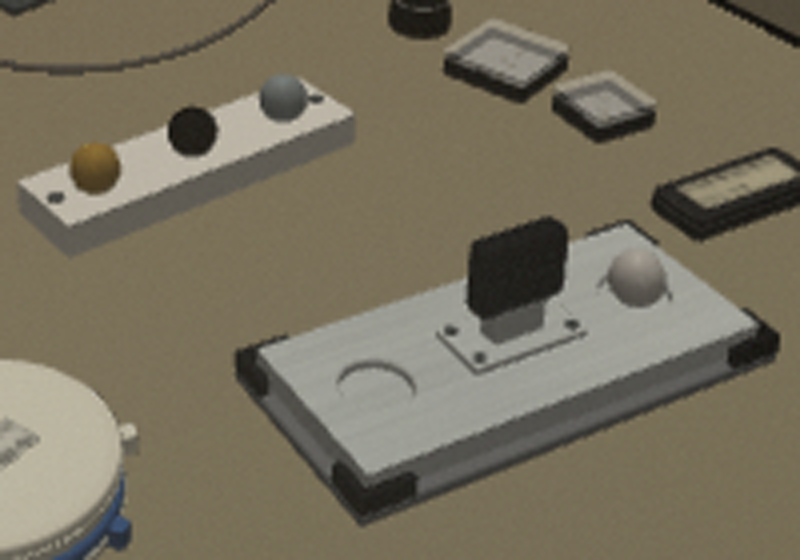

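View pics/s_b.png

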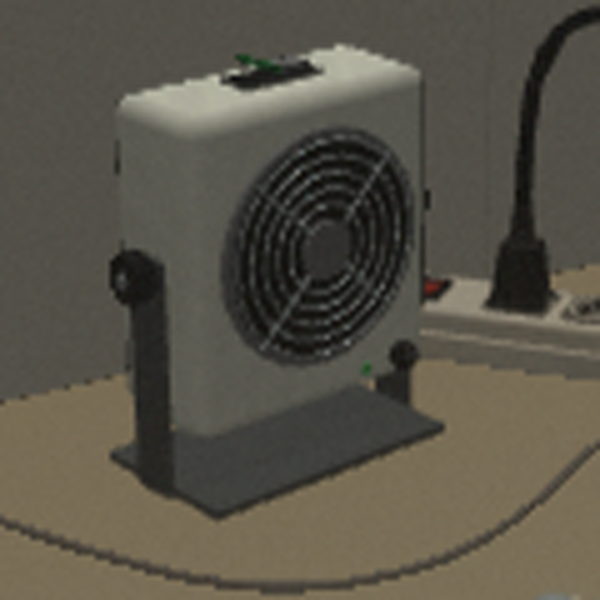

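View pics/c_a.png

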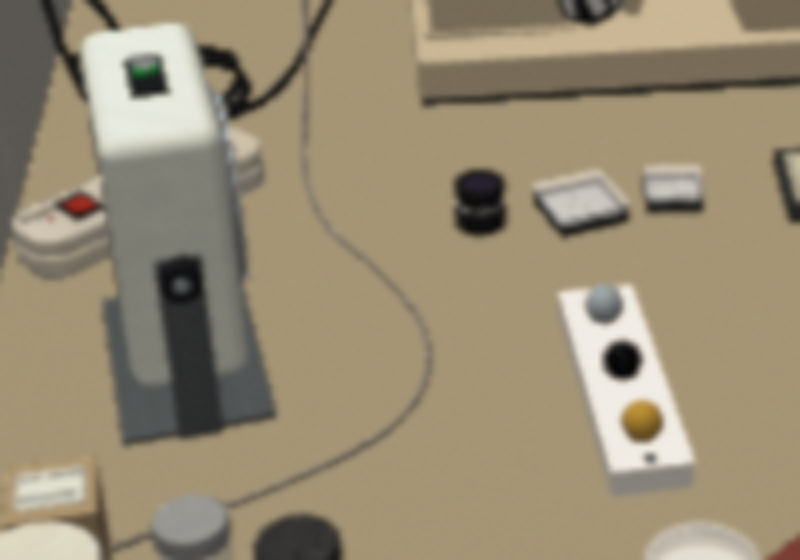

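```bash
cat > fit.py <<'E'
from h import *
from scipy.optimize import least_squares
def A(x,y):return ("side",230+(x+.5)/4-.5,240+(y+.5)/4-.5)
def B(x,y):return ("side",190+(x+.5)/5-.5,140+(y+.5)/5-.5)
def C(x,y):return ("scene",150+(x+.5)/4-.5,170+(y+.5)/4-.5)
def fit(name,obs,x0):
    def P(p,l): c,s=np.cos(p[2]),np.sin(p[2]);return [p[0]+c*l[0]-s*l[1],p[1]+s*l[0]+c*l[1],l[2]]
    def f(p): return np.concatenate([proj(o[0],P(p,l))-o[1:] for l,o in obs])
    r=least_squares(f,x0,loss='soft_l1');print(name,r.x.round(4),np.degrees(r.x[2]).round(1));print(f(r.x).reshape(-1,2).round(1).tolist());return lambda l:np.array(P(r.x,l))
if __name__=="__main__":
    for n,o in [("black",A(193,132)),("black",C(622,360)),("brass",A(96,168)),("brass",C(641,421)),("steel",A(283,98)),("steel",C(603,304)),("white",A(637,277))]:
        print(n,o[0],onz(*o,0.0287).round(4))
    bl=[((0,0,.0287),A(193,132)),((0,0,.0287),C(622,360))]
    # rack x toward steel (sign irrelevant)
    fr=fit("rack",bl+[((-.058,0,.0287),A(96,168)),((-.058,0,.0287),C(641,421)),((.058,0,.0287),A(283,98)),((.058,0,.0287),C(603,304))],[.6,-.1,0])
    ft=fit("tray",[((.068,0,.0285),A(637,277)),((0,-.007,.072),A(520,293)),((-.1,.042,.02),A(258,349)),((-.1,-.042,.02),A(367,475)),((.1,-.042,.02),A(757,323)),((-.068,0,.02),A(376,381)),((.1,.042,.02),A(628,222))] and
      [((.068,0,.0285),A(637,277)),((-.1,.042,.02),A(258,349)),((-.1,-.042,.02),A(367,475)),((.1,-.042,.02),A(757,323)),((-.068,0,.02),A(376,380)),((.022,-.007,.072),A(567,220)),((-.022,-.007,.072),A(468,240)),((-.022,-.007,.038),A(468,306)),((.022,-.007,.038),A(567,289))],[.5,-.3,0])
    print("pn",ft((-.068,0,.0285)),"grip",ft((0,0,.055)))
    # ioniser: own frame
    fi=fit("ion",[((-.033,0,.119),B(326,249)),((-.045,.092,0),B(218,517)),((-.045,-.092,0),B(443,425)),((-.045,.092,0),C(272,414)),((.045,.092,0),C(124,443)),((0,.023,.200),C(150,96)),((0,0.013,.208),C(145,73)),((0,0.013,.208),B(256,62))],[.7,.1,-1.5])
    for n,l in [("outlet",(-.033,0,.119)),("sw",(0,.013,.208)),("pre",(-.033-.15,0,.119))]: print(n,fi(l).round(4))
    for n,o,z in [("petri",("side",208.3,311.6),.008),("petri",("scene",323.6,311.3),.008),("loupe",("side",334.5,239.5),.017),("gel",("side",356.3,254.5),.008),("can",("side",164.1,255.3),.029),("can",("scene",224.5,315.3),.029)]:print(n,onz(*o,z).round(3))
E
python3 fit.py
```

```text
black side [0.5342 0.0261 0.0287]
black scene [0.5314 0.025  0.0287]
brass side [0.4764 0.023  0.0287]
brass scene [0.4735 0.0224 0.0287]
steel side [0.592  0.0297 0.0287]
steel scene [0.5896 0.0287 0.0287]
white side [ 0.6345 -0.1777  0.0287]
rack [0.5333 0.0254 0.0561] 3.2
[[-0.2, 0.3], [-0.3, -0.5], [-0.2, 0.4], [-0.0, -0.5], [-0.1, 0.3], [-0.1, -0.4]]
tray [ 0.5686 -0.1685 -0.0822] -4.7
[[-0.7, -1.3], [-0.6, -1.2], [-0.3, -1.5], [-0.4, -0.7], [-0.3, -0.0], [1.0, 1.0], [4.4, 3.1], [2.9, 3.8], [-0.8, 0.7]]
pn [ 0.50085144 -0.16294552  0.0285    ] grip [ 0.56862198 -0.16852704  0.055     ]
ion [0.6086 0.2883 1.7772] 101.8
[[0.1, -0.8], [-3.3, 3.1], [6.1, -1.1], [2.5, 3.6], [0.5, 4.4], [-1.0, -2.8], [-0.8, -2.2], [0.4, -0.8]]
outlet [0.6154 0.256  0.119 ]
sw [0.5959 0.2856 0.208 ]
pre [0.6461 0.1092 0.119 ]
petri [0.373 0.008 0.008]
petri [0.376 0.008 0.008]
loupe [0.74  0.097 0.017]
gel [0.746 0.027 0.008]
can [0.365 0.213 0.029]
can [0.366 0.211 0.029]
```

```bash
cat > fit2.py <<'E'
from fit import *
ft=fit("tray",[((.068,0,.0285),A(637,277)),((-.1,.042,.02),A(258,349)),((-.1,-.042,.02),A(367,475)),((.1,-.042,.02),A(757,323)),((-.068,0,.02),A(376,380)),((.022,-.007,.072),A(567,220)),((-.022,.007,.072),A(468,240)),((-.022,.007,.038),A(468,300)),((.022,-.007,.038),A(567,289))],[.5,-.3,0])
print("pn",ft((-.068,0,.0285)),"grip",ft((0,0,.055)))
obs=lambda w:[((-.033,0,.119),B(326,249)),((-.045,w,0),B(218,517)),((-.045,-w,0),B(443,425)),((.045,w,0),B(112,456)),((-.045,w,0),C(272,414)),((.045,w,0),C(124,443)),((0,0.013,.208),C(145,73)),((0,0.013,.208),B(256,62)),((0,.092,.119),C(181,285)),((0,.092,.119),B(128,278))]
for w in [.074,.08,.084,.088,.092]:
  fi=fit("ion%.3f"%w,obs(w),[.7,.1,1.7])
  for n,l in [("outlet",(-.033,0,.119)),("sw",(0,.013,.208)),("pre",(-.033-.15,0,.119))]: print(n,fi(l).round(4))
E
python3 fit2.py
```

```text
tray [ 0.5685 -0.17   -0.0805] -4.6
[[-0.2, -0.9], [-0.1, -0.6], [0.3, -0.8], [0.2, -0.3], [0.2, 0.5], [1.6, 1.5], [-0.2, -0.9], [-1.6, 1.2], [-0.3, 1.1]]
pn [ 0.50072659 -0.16454641  0.0285    ] grip [ 0.56850662 -0.17001154  0.055     ]
ion0.074 [0.6054 0.287  1.7607] 100.9
[[-0.9, -0.4], [1.1, 1.2], [0.7, 1.6], [0.1, 1.1], [1.1, 0.2], [-0.6, 0.4], [-0.5, -1.6], [-0.6, -0.5], [-0.2, -2.1], [-0.4, -0.5]]
outlet [0.6117 0.2546 0.119 ]
sw [0.5927 0.2846 0.208 ]
pre [0.64   0.1073 0.119 ]Traceback (most recent call last):
  File "fit2.py", line 6, in <module>
    fi=fit("ion%.3f"%w,obs(w),[.7,.1,1.7])
  File "fit.py", line 9, in fit
    r=least_squares(f,x0,loss='soft_l1');print(name,r.x.round(4),np.degrees(r.x[2]).round(1));print(f(r.x).reshape(-1,2).round(1).tolist());return lambda l:np.array(P(r.x,l))
    return func(*args, **kwargs)
    result = trf(vector_fun.fun, vector_fun.jac, x0, f0, J0, lb, ub, ftol, xtol,
                 gtol, max_nfev, x_scale, loss_function, tr_solver,
                 tr_options.copy(), verbose, callback=callback_wrapped)
    return trf_no_bounds(
      
[... 927 characters left out ...]
f.args, **self.kwargs))
                      ~~~~~~~~^^^^^^^^^^^^^^^^^^^^^^^^^^^^^^
    return np.atleast_1d(self.fun(x))
                         ~~~~~~~~^^^
    return self.f(x, *self.args, **self.kwargs)
           ~~~~~~^^^^^^^^^^^^^^^^^^^^^^^^^^^^^^
  File "fit.py", line 8, in f
    def f(p): return np.concatenate([proj(o[0],P(p,l))-o[1:] for l,o in obs])
                                     ~~~~^^^^^^^^^^^^^
  File "h.py", line 15, in proj
    k,A,o=cam(c,s);q=A.T@(np.array(p)-o);return np.array([k['cx']+k['fx']*q[0]/-q[2],k['cy']-k['fy']*q[1]/-q[2]])
          ~~~^^^^^
  File "h.py", line 6, in cam
    k=vision.get_calibration(c)
ValueError: time passes only in moves, steps and waits
```

```bash
python3 - <<'E'
s=open('h.py').read()
s=s.replace("    k=vision.get_calibration(c)\n","    k=CAL[c]\n").replace("def rot(","import pickle,os\nif not os.path.exists('cal.pkl'): pickle.dump({c:vision.get_calibration(c) for c in ['scene','side','wrist']},open('cal.pkl','wb'))\nCAL=pickle.load(open('cal.pkl','rb'))\ndef rot(",1)
s+='''
def delta(pos,yawdir,s=None):
    """tool down; tool z along world yaw angle (or +pi). prints needed shift (tool axes, m) and turn about tool x (rad)"""
    s=s or robot.state();A=rot(s['tool_rot']);d=A.T@(np.array(pos)-s['tool_pos'])
    best=None
    for k in (0,1):
        z=np.array([np.cos(yawdir+k*np.pi),np.sin(yawdir+k*np.pi),0]);x=np.array([0,0,-1.]);y=np.cross(z,x);B=np.stack([x,y,z],1)
        w=R.from_matrix(A.T@B).as_rotvec()
        if best is None or np.linalg.norm(w)<np.linalg.norm(best): best=w
    print("t",s['time_s'],"tcp",s['tool_pos'].round(4),"F",s['force'].round(2),"w",round(s['gripper_width'],3),"q",s['q'].round(2))
    print("shift tool",d.round(4),"turn/pi",(best/np.pi).round(4),"toolaxes",A.round(3).tolist())
'''
open('h.py','w').write(s)
E
python3 - <<'E'
from h import *
delta((.596,.27,.30),np.pi/2+np.radians(11))
for u,v in [(120,235),(200,215),(145,300),(480,150)]:print(onz("side",u,v,0).round(3))
for u,v in [(140,290),(160,200),(180,120)]:print(onz("scene",u,v,0).round(3))
E
```

```text
t 1.45 tcp [ 0.2331 -0.6068  0.2226] F [ 0.81 -0.32  0.28] w 1.002 q [ 1.1   0.33  0.04  1.47 -0.01  1.34 -0.06]
shift tool [-0.0774  0.6532 -0.6883] turn/pi [ 0.0556 -0.      0.    ] toolaxes [[-0.0, 0.934, 0.359], [0.0, 0.359, -0.934], [-1.0, -0.0, -0.0]]
[0.322 0.421 0.   ]
[0.541 0.431 0.   ]
[0.29  0.116 0.   ]
[1.808 0.438 0.   ]
[0.502 0.404 0.   ]
[0.922 0.412 0.   ]
[1.637 0.417 0.   ]
```

```bash
python3 -m creep '0 0 0 -0.015 0.05 -0.02 1;0 0 0 -0.016 0.05 -0.02 1;0 0 0 -0.016 0.05 -0.02 1;0 0 0 -0.016 0.05 -0.02 1;0.0139 0 0 -0.015 0.05 -0.02 1'; python3 -m creep '0 0 0 0 0.03 -0.055 1;0 0 0 0 0.03 -0.055 1;0 0 0 0 0.03 -0.055 1;0 0 0 0 0.03 -0.055 1;0.0139 0 0 0 0.03 -0.055 1'; python3 -c "
from h import *
delta((.596,.27,.25),np.pi/2+np.radians(11))"
```

```text
time_s: 2.08
tool_pos: [0.4317, -0.4225, 0.3014]
tool_rot: [0.574, 0.413, 0.574, -0.413]
force: [0.6, -0.5, 0.1]
gripper_width: 0.517
time_s: 2.7
tool_pos: [0.4854, -0.1141, 0.3009]
tool_rot: [0.565, 0.426, 0.564, -0.426]
force: [1.7, 0.2, -0.2]
gripper_width: 0.02
t 2.7 tcp [ 0.4854 -0.1141  0.3009] F [ 1.74  0.2  -0.21] w 0.02 q [ 0.49  0.01 -0.35  1.68  0.    1.45 -1.15]
shift tool [ 0.0508  0.2119 -0.3389] turn/pi [ 0.0276  0.0002 -0.0002] toolaxes [[0.001, 0.961, 0.275], [-0.0, 0.275, -0.961], [-1.0, 0.001, 0.001]]
```

```bash
python3 -m creep '0.0138 0 0 0 0.04 -0.055 1;0.0138 0 0 0 0.04 -0.055 1;0 0 0 0 0.04 -0.055 1;0 0 0 0 0.04 -0.055 1;0 0 0 0 0.03 -0.055 1'; python3 -m creep '0 0 0 0.02 0.01 -0.035 1;0 0 0 0.02 0 0 1;0 0 0 0 0 0 1'
python3 - <<'E'
from h import *
delta((.593,.2845,.22),np.pi/2+np.radians(11))
for c in ["wrist","side","scene"]: cv2.imwrite(f"pics/{c}1.png",vision.camera(c))
print(vision.boxes_of("blower_switch","wrist")[:2],vision.boxes_of("switch_on_end","wrist")[:2])
print("pred sw",proj("wrist",(.593,.2845,.208)))
a=cv2.imread('pics/side1.png');cv2.imwrite('pics/s1b.png',cv2.resize(a[80:230,180:330],None,fx=4,fy=4,interpolation=2)[:600])
E
```

```text
time_s: 3.32
tool_pos: [0.6034, 0.1745, 0.3005]
tool_rot: [0.546, 0.45, 0.545, -0.45]
force: [0.5, -0.5, 0.0]
gripper_width: 0.008
time_s: 3.7
tool_pos: [0.6048, 0.2093, 0.2589]
tool_rot: [0.545, 0.448, 0.546, -0.45]
force: [-0.7, -1.9, 0.1]
gripper_width: 0.006
t 3.7 tcp [0.6048 0.2093 0.2589] F [-0.74 -1.86  0.09] w 0.006 q [ 0.04  0.36 -0.59  1.41  0.2   1.44 -1.92]
shift tool [ 0.0389  0.003  -0.0761] turn/pi [0.0004 0.0002 0.001 ] toolaxes [[-0.003, 0.981, 0.192], [-0.001, 0.192, -0.981], [-1.0, -0.003, 0.0]]
[{'bbox': [382.6, 69.7, 421.3, 103.5], 'score': 0.68}, {'bbox': [169.6, 183.0, 189.7, 230.3], 'score': 0.63}] [{'bbox': [167.7, 177.7, 189.5, 228.8], 'score': 0.84}, {'bbox': [392.1, 185.2, 436.9, 264.8], 'score': 0.54}]
pred sw [175.63284792 221.52235411]
```

View pics/wrist1.png

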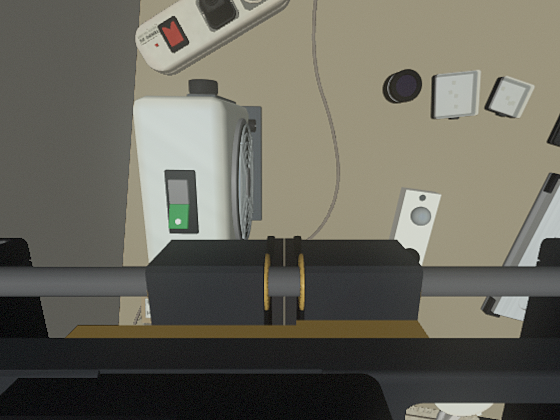

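View pics/s1b.png

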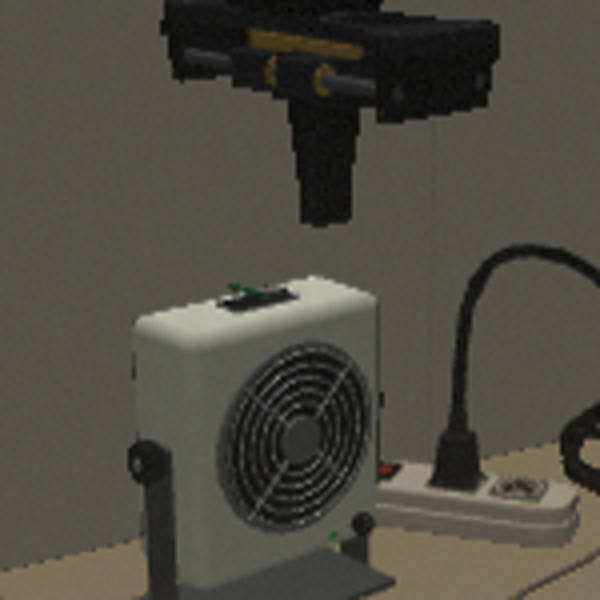

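View pics/scene1.png

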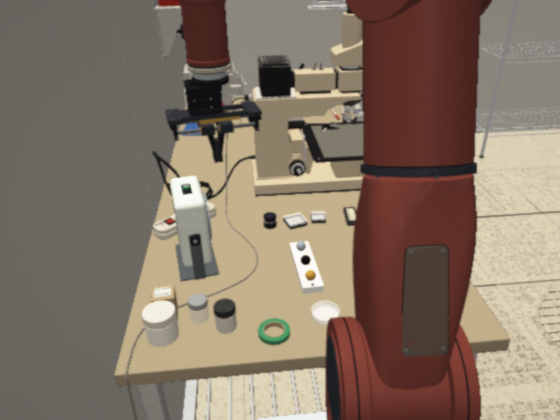

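Run:
```python
from h import *
s=robot.state()
for p in [(178,221),(178,228),(178,206),(178,180)]: print(onz("wrist",*p,.207,s).round(4))
t=onz("wrist",178,222,.208,s); t[2]=.222; delta(t,np.pi/2+np.radians(11),s)
# box edges -> yaw
a=onz("wrist",150,215,.196,s);b=onz("wrist",143,110,.196,s)
print(a,b,np.degrees(np.arctan2(b[1]-a[1],b[0]-a[0])))
a=onz("wrist",167,232,.2,s);b=onz("wrist",165,171,.2,s);print(np.degrees(np.arctan2(b[1]-a[1],b[0]-a[0])))
```

```text
[0.5933 0.2832 0.207 ]
[0.5881 0.2826 0.207 ]
[0.6044 0.2843 0.207 ]
[0.6229 0.2863 0.207 ]
t 3.95 tcp [0.606  0.209  0.2619] F [ 0.55 -0.21  0.81] w 0.003 q [ 0.04  0.36 -0.59  1.4   0.2   1.44 -1.92]
shift tool [ 0.0399  0.0011 -0.075 ] turn/pi [-0.0001  0.     -0.0006] toolaxes [[0.002, 0.982, 0.19], [0.0, 0.19, -0.982], [-1.0, 0.002, 0.0]]
[0.58987173 0.30724828 0.196     ] [0.66409344 0.31825271 0.196     ] 8.433483436662021
7.339098219125188
```

```bash
python3 -m creep '0 0 0 0 0 -0.04 1;0 0 0 0.02 0 -0.035 1;0 0 0 0.02 -0.001 0 1;0 0 0 0.006 0 0 1;0 0 0 0 0 0 1'; python3 -m creep '0 0 0 0.004 0 0 1;0 0 0 0.003 0 0 1;0 0 0 0.003 0 0 1;0 0 0 0 0 0 1'
python3 - <<'E'
from h import *
delta((.592,.283,.203),np.pi/2+np.radians(11))
E
```

```text
time_s: 4.58
tool_pos: [0.5909, 0.2813, 0.2147]
tool_rot: [0.545, 0.45, 0.545, -0.45]
force: [0.1, -0.3, -0.1]
gripper_width: 0.005
time_s: 5.08
tool_pos: [0.5901, 0.2829, 0.2044]
tool_rot: [0.546, 0.45, 0.546, -0.45]
force: [0.0, 0.3, 0.5]
gripper_width: 0.007
t 5.075 tcp [0.5901 0.2829 0.2044] F [0.01 0.26 0.55] w 0.007 q [-0.07  0.42 -0.6   1.45  0.24  1.35 -2.06]
shift tool [0.0014 0.0019 0.0002] turn/pi [0.0002 0.     0.    ] toolaxes [[-0.0, 0.981, 0.191], [-0.0, 0.191, -0.981], [-1.0, -0.0, 0.0]]
```

```bash
python3 -m creep '0 0 0 0.001 0 0 1;0 0 0 0.001 0 0 1;0 0 0 0 0 0 1'; python3 -m creep '0 0 0 0.001 0 0 1;0 0 0 0 0 0 1';  python3 - <<'E'
from h import *
cv2.imwrite("pics/side2.png",vision.camera("side"));a=cv2.imread('pics/side2.png');cv2.imwrite('pics/s2b.png',cv2.resize(a[120:180,210:290],None,fx=8,fy=8,interpolation=2))
E
```

```text
time_s: 5.45
tool_pos: [0.5902, 0.283, 0.2035]
tool_rot: [0.546, 0.45, 0.546, -0.449]
force: [-2.4, -2.2, 7.2]
gripper_width: 0.005
time_s: 5.7
tool_pos: [0.5902, 0.2831, 0.2034]
tool_rot: [0.546, 0.45, 0.545, -0.449]
force: [-5.1, -3.4, 13.6]
gripper_width: 0.012
```

View pics/s2b.png

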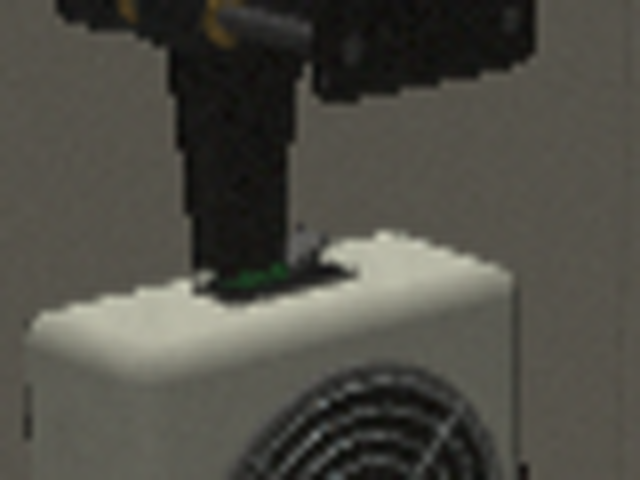

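Switch is fully on (grey end raised, green level). Lift off and go over the black ball.

```bash
python3 -m creep '0 0 0 -0.02 0 0 0.3;0 0 0 -0.03 -0.01 0.03 0.3;-0.0145 0 0 0 -0.025 0.055 0.3;-0.0145 0 0 0 -0.025 0.055 0.3;-0.0143 0 0 0 -0.025 0.055 0.3'; python3 -m creep '0 0 0 0.03 -0.02 0.04 0.3;0 0 0 0.045 0 0 0.3;0 0 0 0.04 0 0 0.3;0 0 0 0 0 0 0.3'
python3 - <<'E'
from h import *
s=robot.state();delta((.533,.0255,.06),np.pi/2+np.radians(3.2),s)
cv2.imwrite("pics/wrist3.png",vision.camera("wrist"));cv2.imwrite("pics/side3.png",vision.camera("side"))
print(proj("wrist",(.533,.0255,.0287),s))
E
```

```text
time_s: 6.38
tool_pos: [0.5519, 0.0721, 0.2527]
tool_rot: [0.576, 0.411, 0.575, -0.411]
force: [0.5, -0.6, 0.1]
gripper_width: 0.486
time_s: 6.88
tool_pos: [0.5446, 0.0292, 0.1349]
tool_rot: [0.574, 0.411, 0.576, -0.412]
force: [0.1, 0.5, 0.7]
gripper_width: 0.7
t 6.875 tcp [0.5446 0.0292 0.1349] F [0.08 0.47 0.69] w 0.7 q [ 0.34  0.23 -0.53  1.8   0.13  1.14 -1.48]
shift tool [ 0.0749 -0.0119 -0.0001] turn/pi [ 0.0869 -0.0003  0.0014] toolaxes [[-0.004, 0.946, 0.323], [0.0, 0.323, -0.946], [-1.0, -0.004, -0.002]]
[283.54473175 217.57998469]
```

View pics/wrist3.png

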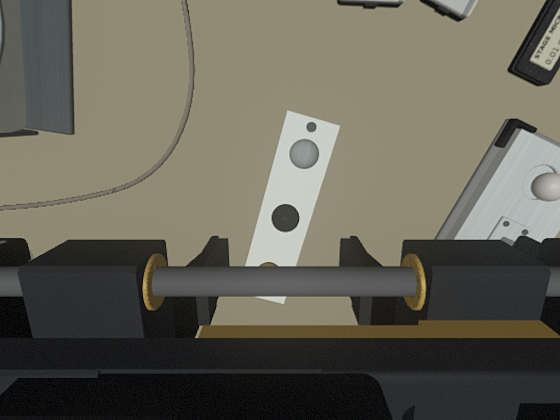

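View pics/side3.png

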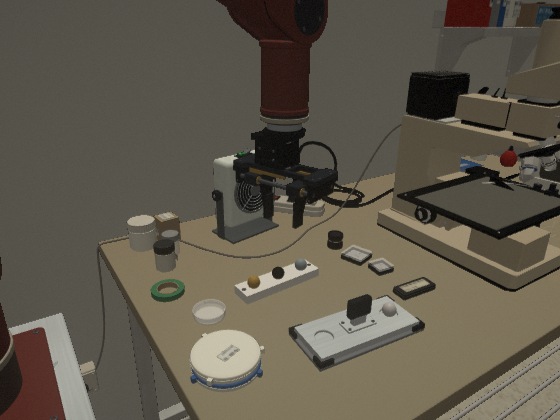

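```bash
python3 -m creep '0.0435 0 0 0.01 0 0 0.3;0.0434 0 0 0.01 0 0 0.3;0 0 0 0 0 0 0.3'
python3 - <<'E'
from h import *
s=robot.state();delta((.533,.0255,.024),np.pi/2+np.radians(3.2),s)
im=vision.camera("wrist");cv2.imwrite("pics/wrist4.png",im)
print(proj("wrist",(.533,.0255,.0287),s))
g=im.max(axis=2).astype(int);y0,x0=proj("wrist",(.533,.0255,.0287),s)[::-1].astype(int)
m=np.zeros_like(g,bool);sl=np.s_[y0-17:y0+17,x0-17:x0+17];m[sl]=g[sl]<90
ys,xs=np.nonzero(m);print(xs.mean(),ys.mean(),m.sum(),xs.min(),xs.max(),ys.min(),ys.max());p=onz("wrist",xs.mean(),ys.mean(),.0287,s);print(p)
delta((p[0],p[1],.024),np.pi/2+np.radians(3.2),s)
E
```

```text
time_s: 7.35
tool_pos: [0.5471, 0.0297, 0.1183]
tool_rot: [0.515, 0.486, 0.514, -0.485]
force: [0.5, 0.6, -0.1]
gripper_width: 0.704
t 7.35 tcp [0.5471 0.0297 0.1183] F [ 0.52  0.59 -0.09] w 0.704 q [ 0.3   0.25 -0.5   1.82  0.13  1.1  -1.76]
shift tool [ 0.0942 -0.0145  0.0034] turn/pi [ 0.0004  0.     -0.0006] toolaxes [[0.002, 0.998, 0.057], [0.0, 0.057, -0.998], [-1.0, 0.002, 0.0]]
[287.66421951 226.68694838]
289.23647604327664 226.45595054095827 647 275 303 212 240
[0.53327638 0.02420778 0.0287    ]
t 7.35 tcp [0.5471 0.0297 0.1183] F [ 0.52  0.59 -0.09] w 0.704 q [ 0.3   0.25 -0.5   1.82  0.13  1.1  -1.76]
shift tool [ 0.0942 -0.0143  0.0047] turn/pi [ 0.0004  0.     -0.0006] toolaxes [[0.002, 0.998, 0.057], [0.0, 0.057, -0.998], [-1.0, 0.002, 0.0]]
```

View pics/wrist4.png

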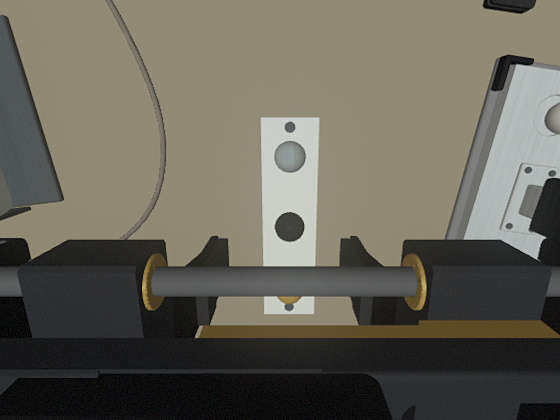

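```bash
python3 -m creep '0 0 0 0.03 -0.0143 0.0044 0.3;0 0 0 0.03 0 0 0.3;0 0 0 0.02 0 0 0.3;0 0 0 0.008 0 0 0.3;0 0 0 0 0 0 0.3'
python3 - <<'E'
from h import *
for i in range(3):
    s=robot.state();print(s['tool_pos'],s['force'].round(1))
    if i<2: cv2.imwrite("pics/side5.png",vision.camera("side"))
delta((.5333,.0248,.024),np.pi/2+np.radians(3.2),s)
a=cv2.imread('pics/side5.png');cv2.imwrite('pics/s5b.png',cv2.resize(a[200:310,220:340],None,fx=5,fy=5,interpolation=2))
E
```

```text
time_s: 8.02
tool_pos: [0.5326, 0.0243, 0.0293]
tool_rot: [0.514, 0.486, 0.514, -0.485]
force: [0.0, -0.5, 0.3]
gripper_width: 0.7
[0.53263778 0.02431509 0.02926042] [ 0.  -0.5  0.3]
[0.53290602 0.02435398 0.02962462] [-0.1 -0.6  0.2]
[0.53301402 0.02431016 0.02976988] [-0.6  0.7  0.2]
t 8.125 tcp [0.533  0.0243 0.0298] F [-0.57  0.65  0.15] w 0.703 q [ 0.29  0.33 -0.48  1.93  0.19  0.92 -1.8 ]
shift tool [ 0.0058  0.0003 -0.0005] turn/pi [ 0.0002  0.     -0.0005] toolaxes [[0.002, 0.998, 0.056], [0.0, 0.056, -0.998], [-1.0, 0.002, 0.0]]
```

View pics/s5b.png

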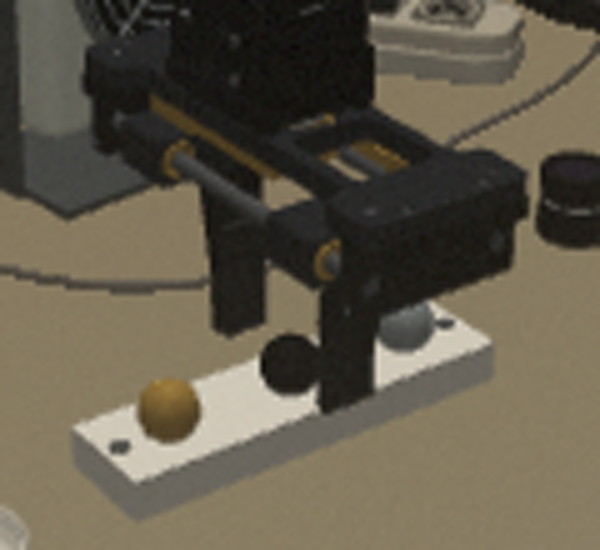

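Fingers straddle the black ball, clear of the neighbours. Go down 6 mm and close.

```bash
python3 -m creep '0 0 0 0.006 0 0 0.3;0 0 0 0 0 0 0.5;0 0 0 0 0 0 0.7;0 0 0 0 0 0 0.9;0 0 0 0 0 0 1'; python3 -m creep '0 0 0 0 0 0 1;0 0 0 0 0 0 1'; python3 -m creep '0 0 0 -0.01 0 0 1;0 0 0 -0.02 0 0 1;0 0 0 -0.02 0 0 1;0 0 0 0 0 0 1';python3 - <<'E'
from h import *
s=robot.state();print(s['tool_pos'],s['force'],s['gripper_width']*87)
cv2.imwrite("pics/side6.png",vision.camera("side"))
delta((.5007,-.1645,.05),np.pi/2-np.radians(4.6),s)
a=cv2.imread('pics/side6.png');cv2.imwrite('pics/s6b.png',cv2.resize(a[190:300,220:340],None,fx=5,fy=5,interpolation=2))
E
```

```text
time_s: 8.75
tool_pos: [0.5321, 0.0242, 0.0226]
tool_rot: [0.514, 0.486, 0.514, -0.486]
force: [-0.1, 0.3, 0.5]
gripper_width: 0.335
time_s: 9.0
tool_pos: [0.5321, 0.0242, 0.0226]
tool_rot: [0.514, 0.486, 0.514, -0.486]
force: [-1.1, 0.1, -0.0]
gripper_width: 0.271
time_s: 9.5
tool_pos: [0.5334, 0.0243, 0.0745]
tool_rot: [0.515, 0.487, 0.513, -0.485]
force: [-0.2, 0.2, -0.4]
gripper_width: 0.27
[0.53339352 0.02427861 0.07446922] [-0.18179516  0.17240626 -0.36322836] 23.458603675976885
t 9.5 tcp [0.5334 0.0243 0.0745] F [-0.18  0.17 -0.36] w 0.27 q [ 0.31  0.27 -0.49  1.9   0.15  1.01 -1.77]
shift tool [ 0.0244 -0.0432  0.1867] turn/pi [ 0.0433  0.     -0.0011] toolaxes [[0.003, 0.998, 0.056], [-0.0, 0.056, -0.998], [-1.0, 0.003, 0.0]]
```

View pics/s6b.png

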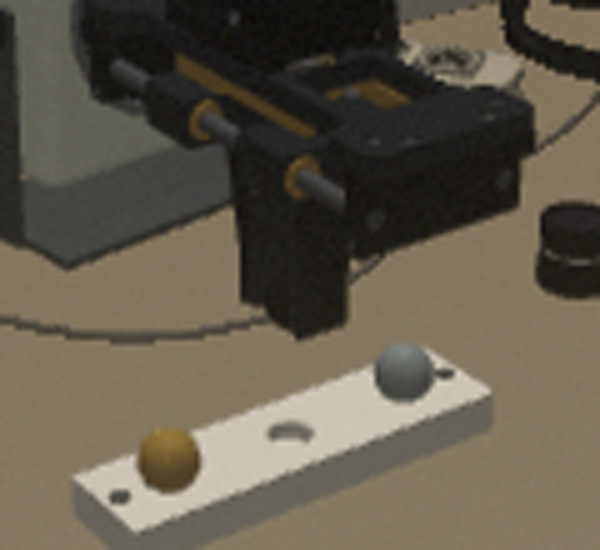

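```bash
python3 -m creep '0 0 0 -0.025 -0.003 0.02 1;0 0 0 -0.02 -0.006 0.045 1;0 0 0 0 -0.008 0.05 1;0 0 0 0 -0.007 0.045 1;0 0 0 0 -0.004 0.027 1'; python3 -m creep '0.0216 0 0 0 0 0 1;0.0216 0 0 0 0 0 1;0 0 0 0 0 0 1'
python3 - <<'E'
from h import *
s=robot.state();delta((.5007,-.1645,.05),np.pi/2-np.radians(4.6),s)
im=vision.camera("wrist");cv2.imwrite("pics/wrist7.png",im);cv2.imwrite("pics/side7.png",vision.camera("side"))
for l in [(.5007,-.1645,.0165),(.5007,-.1645,.02),(.6363,-.1755,.0285),(.5685,-.17,.072)]: print(proj("wrist",l,s).round(1))
E
```

```text
time_s: 10.18
tool_pos: [0.5134, -0.1668, 0.1166]
tool_rot: [0.513, 0.486, 0.513, -0.487]
force: [-0.1, 0.5, -0.8]
gripper_width: 0.263
time_s: 10.55
tool_pos: [0.514, -0.164, 0.1167]
tool_rot: [-0.479, -0.519, -0.48, 0.52]
force: [-0.4, 0.1, -0.2]
gripper_width: 0.264
t 10.55 tcp [ 0.514  -0.164   0.1167] F [-0.37  0.07 -0.22] w 0.264 q [ 0.55  0.22 -0.36  1.85  0.09  1.09 -1.5 ]
shift tool [ 0.0667 -0.0132  0.0016] turn/pi [ 0.0002 -0.0001  0.0004] toolaxes [[-0.001, 0.997, -0.079], [0.0, -0.079, -0.997], [-1.0, -0.001, -0.0]]
[285.4 221.2]
[285.4 222.5]
[286.   44.9]
[286.1 146.3]
```

View pics/wrist7.png

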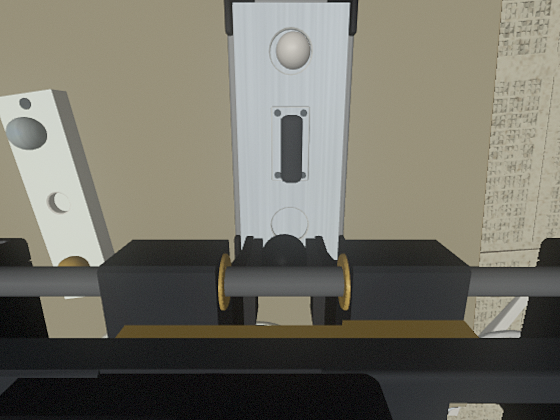

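View pics/side7.png

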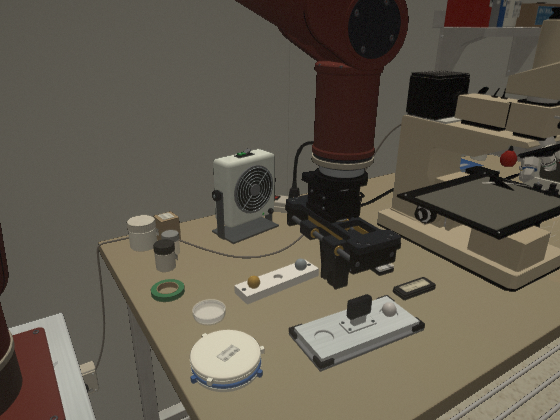

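Run:
```python
import cv2
a=cv2.imread('pics/wrist7.png')
cv2.imwrite('pics/w7a.png',cv2.resize(a[0:250,215:365],None,fx=3,fy=3,interpolation=2)[:600]);cv2.imwrite('pics/w7b.png',cv2.resize(a[90:250,215:365],None,fx=3.75,fy=3.75,interpolation=2)[:600])
```

```text
(no output)
```

View pics/w7a.png

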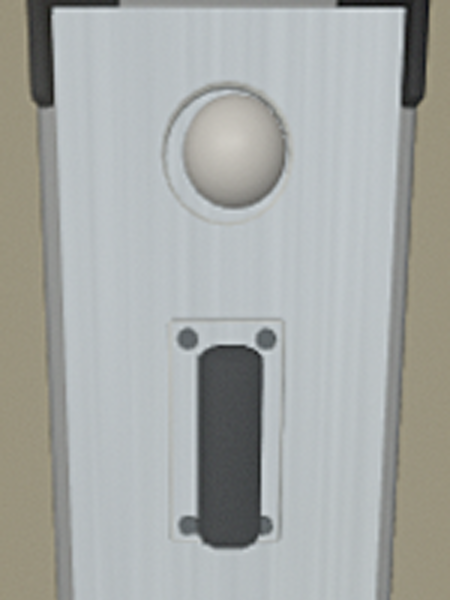

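View pics/w7b.png

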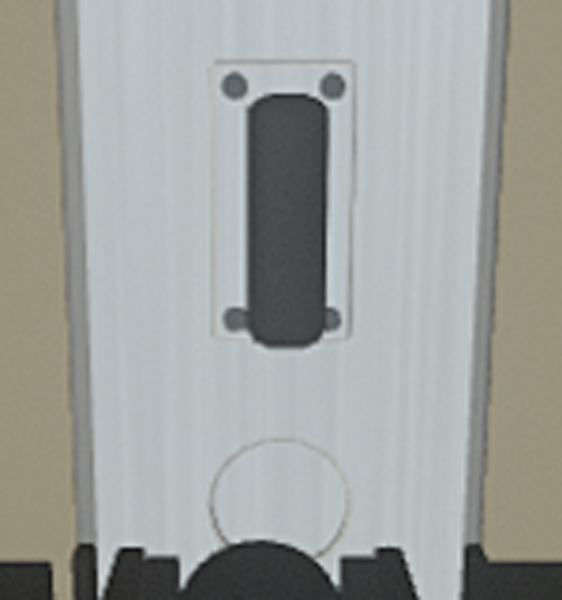

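Run:
```python
from h import *
from scipy.optimize import least_squares
import numpy as np
s=robot.state()
S=dict(s)
s['tool_pos']=np.array([.514,-.164,.1167])
obs=[((.068,0,.02),(290.5,50.8)),((-.068,0,.02),(289.5,223.9)),((.1,.042,.02),(232.3,2.3)),((.1,-.042,.02),(350.7,2.3)),((0,0,.072),(291.7,148.7))]
def P(p,l): c,t=np.cos(p[2]),np.sin(p[2]);return [p[0]+c*l[0]-t*l[1],p[1]+t*l[0]+c*l[1],l[2]]
f=lambda p:np.concatenate([proj("wrist",P(p,l),s)-o for l,o in obs])
r=least_squares(f,[.57,-.17,0]);print(r.x,np.degrees(r.x[2]),f(r.x).reshape(-1,2).round(1).tolist())
n=P(r.x,(-.068,0,0));print("near",n,"ball px->",onz("wrist",285,245,.1225,s), onz("wrist",285,240,.135,s))
print(robot.state()['tool_pos'])
delta((n[0],n[1],.0245),np.pi/2+r.x[2])
```

```text
[ 0.56619644 -0.17334998 -0.08079278] -4.629085157283416 [[0.4, -0.2], [0.0, 0.8], [0.3, -0.8], [-0.7, -0.4], [0.0, 0.8]]
near [np.float64(0.4984182543493185), np.float64(-0.1678620467973685), 0] ball px-> [ 0.5216713  -0.16542683  0.1225    ] [ 0.52928883 -0.16597116  0.135     ]
[ 0.51427839 -0.16390287  0.11703672]
t 10.65 tcp [ 0.5143 -0.1639  0.117 ] F [-0.51  0.65 -0.44] w 0.268 q [ 0.55  0.22 -0.36  1.85  0.09  1.09 -1.49]
shift tool [ 0.0925 -0.0154  0.0052] turn/pi [ 0.0008 -0.0001  0.0003] toolaxes [[-0.001, 0.997, -0.078], [0.0, -0.078, -0.997], [-1.0, -0.001, -0.0]]
```

```bash
python3 -m creep '0 0 0 0.01 -0.015 0.0047 1;0 0 0 0.025 0 0 1;0 0 0 0.03 0 0 1;0 0 0 0.02 0 0 1;0 0 0 0 0 0 1'
python3 - <<'E'
from h import *
cv2.imwrite("pics/side8.png",vision.camera("side"))
delta((.499,-.167,.0245),np.pi/2-.0808)
a=cv2.imread('pics/side8.png');cv2.imwrite('pics/s8b.png',cv2.resize(a[250:370,280:430],None,fx=5,fy=5,interpolation=2))
E
```

```text
time_s: 11.28
tool_pos: [0.498, -0.1671, 0.0311]
tool_rot: [-0.479, -0.519, -0.481, 0.52]
force: [-0.1, -0.2, -0.6]
gripper_width: 0.268
t 11.325 tcp [ 0.4989 -0.1673  0.0323] F [0.42 0.21 0.41] w 0.271 q [ 0.55  0.3  -0.35  1.95  0.13  0.92 -1.51]
shift tool [ 0.0078  0.0001 -0.0003] turn/pi [ 0.0006 -0.0002  0.0004] toolaxes [[-0.001, 0.997, -0.079], [0.001, -0.079, -0.997], [-1.0, -0.001, -0.001]]
```

View pics/s8b.png

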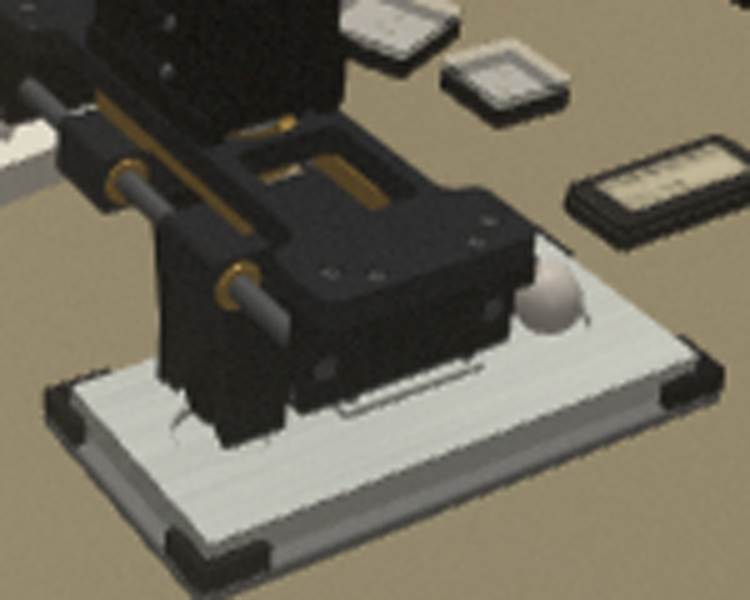

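```bash
python3 -m creep '0 0 0 0.004 0 0 1;0 0 0 0.0035 0 0 1;0 0 0 0 0 0 1'; python3 -m creep '0 0 0 0.001 0 0 1;0 0 0 0 0 0 1'; python3 -m creep '0 0 0 0 0 0 0.70;0 0 0 0 0 0 0.68;0 0 0 0 0 0 0.63;0 0 0 0 0 0 0.55;0 0 0 0 0 0 0.45'; python3 -m creep '0 0 0 0 0 0 0.45;0 0 0 0 0 0 0.45'
```

```text
time_s: 11.7
tool_pos: [0.4993, -0.1676, 0.0252]
tool_rot: [0.48, 0.52, 0.48, -0.52]
force: [-0.4, -0.2, 0.2]
gripper_width: 0.265
time_s: 11.95
tool_pos: [0.4993, -0.1676, 0.0241]
tool_rot: [0.48, 0.52, 0.48, -0.52]
force: [0.6, 0.5, -0.3]
gripper_width: 0.264
time_s: 12.58
tool_pos: [0.4992, -0.1676, 0.024]
tool_rot: [0.48, 0.52, 0.48, -0.52]
force: [0.2, -0.1, -0.2]
gripper_width: 0.486
time_s: 12.82
tool_pos: [0.4992, -0.1675, 0.024]
tool_rot: [-0.48, -0.52, -0.48, 0.52]
force: [-0.5, 0.5, -0.4]
gripper_width: 0.54
```

Lift straight up and look.

```bash
python3 -m creep '0 0 0 -0.01 0 0 0.45;0 0 0 -0.03 0 0 0.45;0 0 0 -0.04 0 0 0.3;0 0 0 -0.02 0 0 0.3;0 0 0 0 0 0 0.3'
python3 - <<'E'
from h import *
s=robot.state();print(s['tool_pos'],s['gripper_width'])
cv2.imwrite("pics/wrist9.png",vision.camera("wrist"));cv2.imwrite("pics/side9.png",vision.camera("side"))
delta((.567,-.172,.12),np.pi/2-.0808)
a=cv2.imread('pics/side9.png');cv2.imwrite('pics/s9b.png',cv2.resize(a[250:370,280:430],None,fx=5,fy=5,interpolation=2))
E
```

```text
time_s: 13.45
tool_pos: [0.5005, -0.1679, 0.1262]
tool_rot: [0.481, 0.52, 0.478, -0.519]
force: [-0.0, 0.2, -0.0]
gripper_width: 0.687
[ 0.50045357 -0.16791161  0.12622009] 0.6872292759004657
t 13.55 tcp [ 0.499  -0.1676  0.1238] F [-0.85 -0.2  -0.62] w 0.697 q [ 0.57  0.18 -0.36  1.87  0.07  1.1  -1.47]
shift tool [ 0.0038  0.0682 -0.001 ] turn/pi [0.0002 0.     0.0001] toolaxes [[-0.0, 0.997, -0.08], [0.0, -0.08, -0.997], [-1.0, -0.0, 0.0]]
```

View pics/s9b.png

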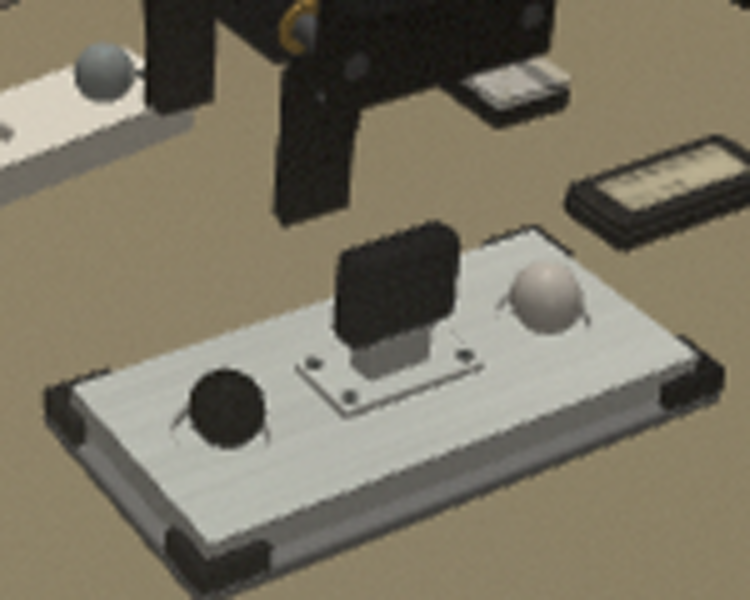

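View pics/wrist9.png

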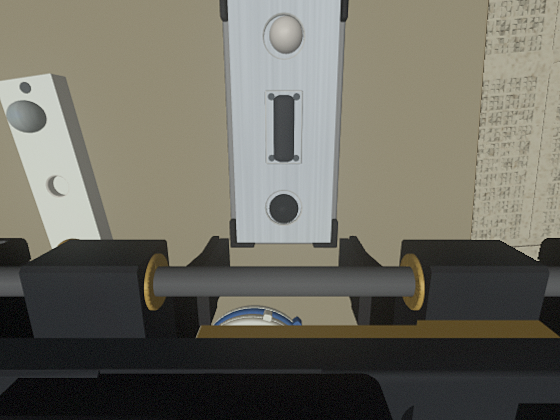

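```bash
python3 - <<'E'
from h import *
s=robot.state();print(onz("wrist",284.5,129,.071,s),onz("wrist",284.5,208,.0285,s))
E
python3 -m creep '0 0 0 0 0.03 -0.001 0.3;0 0 0 0 0.038 0 0.3;0 0 0 0.01 0 0 0.3;0 0 0 0.02 0 0 0.3;0 0 0 0.02 0 0 0.3';python3 -m creep '0 0 0 0.015 0 0 0.3;0 0 0 0 0 0 0.3'
python3 - <<'E'
from h import *
s=robot.state();delta((.567,-.172,.036),np.pi/2-.0808,s)
cv2.imwrite("pics/wrist10.png",vision.camera("wrist"));cv2.imwrite("pics/side10.png",vision.camera("side"))
a=cv2.imread('pics/side10.png');cv2.imwrite('pics/s10b.png',cv2.resize(a[250:370,280:430],None,fx=5,fy=5,interpolation=2))
E
```

```text
[ 0.56407512 -0.17342651  0.071     ] [ 0.49892651 -0.16834384  0.0285    ]
time_s: 14.18
tool_pos: [0.5655, -0.172, 0.0718]
tool_rot: [-0.479, -0.519, -0.48, 0.52]
force: [-0.0, 1.2, -0.7]
gripper_width: 0.7
time_s: 14.42
tool_pos: [0.5658, -0.1718, 0.0574]
tool_rot: [-0.479, -0.519, -0.48, 0.52]
force: [-0.1, -0.1, 0.7]
gripper_width: 0.702
t 14.425 tcp [ 0.5658 -0.1718  0.0574] F [-0.14 -0.08  0.7 ] w 0.702 q [ 0.51  0.38 -0.35  1.77  0.15  1.01 -1.55]
shift tool [0.0214 0.0013 0.0001] turn/pi [ 0.0002 -0.0002  0.0009] toolaxes [[-0.003, 0.997, -0.08], [0.001, -0.08, -0.997], [-1.0, -0.003, -0.001]]
```

View pics/s10b.png

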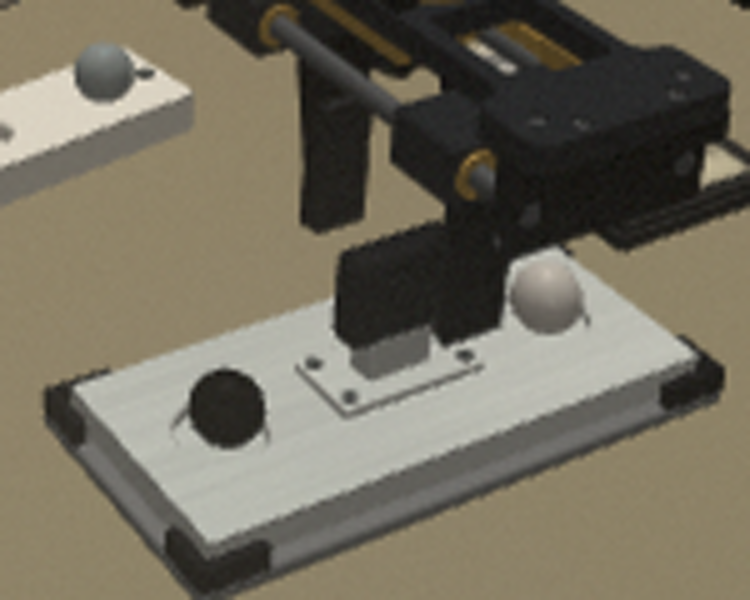

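View pics/wrist10.png

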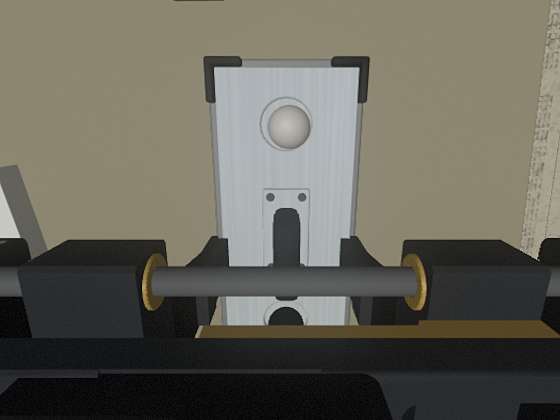

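```bash
python3 -m creep '0 0 0 0.012 0 0.0008 0.3;0 0 0 0.0085 0 0 0.4;0 0 0 0 0 0 0.6;0 0 0 0 0 0 0.7;0 0 0 0 0 0 0.75'; python3 -m creep '0 0 0 0 0 0 0.79;0 0 0 0 0 0 0.82;0 0 0 0 0 0 0.84;0 0 0 0 0 0 0.87;0 0 0 0 0 0 0.92';python3 -m creep '0 0 0 0 0 0 1;0 0 0 0 0 0 1;0 0 0 0 0 0 1'
python3 - <<'E'
from h import *
s=robot.state();delta((.567,-.172,.036),np.pi/2-.0808,s)
cv2.imwrite("pics/side11.png",vision.camera("side"))
a=cv2.imread('pics/side11.png');cv2.imwrite('pics/s11b.png',cv2.resize(a[250:370,280:430],None,fx=5,fy=5,interpolation=2))
E
```

```text
time_s: 15.15
tool_pos: [0.5673, -0.1728, 0.0389]
tool_rot: [0.48, 0.52, 0.479, -0.519]
force: [0.6, -0.2, -0.7]
gripper_width: 0.349
time_s: 15.78
tool_pos: [0.5671, -0.173, 0.0386]
tool_rot: [-0.48, -0.52, -0.48, 0.52]
force: [0.6, -0.9, 0.6]
gripper_width: 0.156
time_s: 16.15
tool_pos: [0.567, -0.173, 0.0386]
tool_rot: [-0.48, -0.52, -0.48, 0.52]
force: [-1.5, -1.4, 0.2]
gripper_width: 0.16
t 16.15 tcp [ 0.567  -0.173   0.0386] F [-1.46 -1.42  0.15] w 0.16 q [ 0.51  0.41 -0.35  1.79  0.16  0.98 -1.56]
shift tool [ 0.0026 -0.0001 -0.001 ] turn/pi [ 0.0002  0.     -0.    ] toolaxes [[0.0, 0.997, -0.08], [-0.0, -0.08, -0.997], [-1.0, 0.0, 0.0]]
```

View pics/s11b.png

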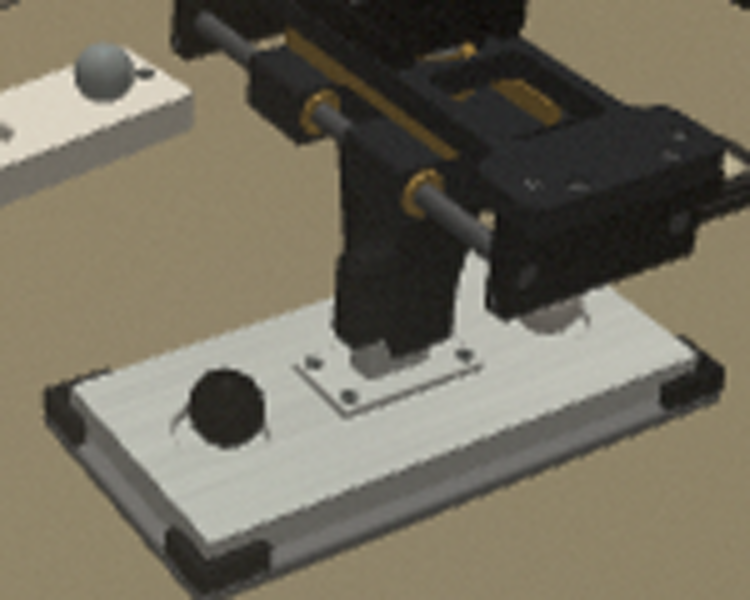

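```bash
python3 -m creep '0 0 0 -0.002 0 0 1;0 0 0 -0.003 0 0 1;0 0 0 -0.005 0 0 1;0 0 0 -0.006 0 0 1;0 0 0 -0.006 0 0 1'; python3 -m creep '0 0 0 -0.007 0 0 1;0 0 0 -0.007 0 0 1;0 0 0 -0.005 0 0 1;0 0 0 -0.003 0 0 1;0 0 0 -0.001 0 0 1'
python3 - <<'E'
from h import *
s=robot.state();delta((.567,-.172,.143),np.pi/2-.0808,s)
cv2.imwrite("pics/side12.png",vision.camera("side"))
a=cv2.imread('pics/side12.png');cv2.imwrite('pics/s12b.png',cv2.resize(a[230:370,270:430],None,fx=5,fy=4.2,interpolation=2)[:600])
E
```

```text
time_s: 16.82
tool_pos: [0.5671, -0.1728, 0.0611]
tool_rot: [0.48, 0.52, 0.48, -0.52]
force: [-0.2, 0.2, -3.9]
gripper_width: 0.159
time_s: 17.45
tool_pos: [0.567, -0.1729, 0.0837]
tool_rot: [0.48, 0.52, 0.48, -0.52]
force: [-0.7, -0.0, -4.2]
gripper_width: 0.158
t 17.45 tcp [ 0.567  -0.1729  0.0837] F [-0.67 -0.02 -4.19] w 0.158 q [ 0.52  0.35 -0.36  1.75  0.14  1.06 -1.54]
shift tool [-0.0593 -0.0001 -0.0008] turn/pi [ 0.0002  0.     -0.    ] toolaxes [[0.0, 0.997, -0.08], [-0.0, -0.08, -0.997], [-1.0, 0.0, 0.0]]
```

View pics/s12b.png

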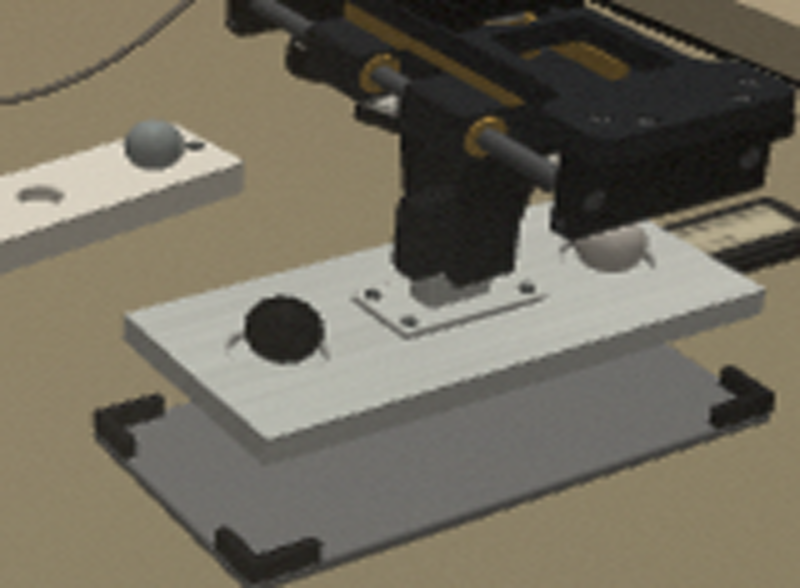

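```bash
python3 -m creep '0 0 0 -0.002 0 0 1;0 0 0 -0.004 0 0 1;0 0 0 -0.006 0 0 1;0 0 0 -0.008 0 0 1;0 0 0 -0.008 0 0 1'; python3 -m creep '0 0 0 -0.009 0 0 1;0 0 0 -0.008 0 0 1;0 0 0 -0.007 0 0 1;0 0 0 -0.005 0 0 1;0 0 0 -0.002 0 0 1'
python3 -m creep '0 0 0 0 0 -0.002 1;0 0 0 0 0.001 -0.004 1;0 0 0 0 0.001 -0.006 1;0 0 0 0 0.0015 -0.008 1;0 0 0 0 0.002 -0.01 1'
python3 -m creep '0 0 0 0 0.002 -0.012 1;0 0 0 0 0.002 -0.012 1;0 0 0 0 0.002 -0.012 1;0 0 0 0 0.002 -0.012 1;0 0 0 0 0.002 -0.012 1'
python3 -m creep '0 0 0 0 0.002 -0.012 1;0 0 0 0 0.002 -0.012 1;0 0 0 0 0.002 -0.012 1;0 0 0 0 0.002 -0.012 1;0 0 0 0 0.002 -0.012 1'
python3 - <<'E'
from h import *
s=robot.state();delta((.640,.107,.143),np.pi/2-.0808,s)
cv2.imwrite("pics/side13.png",vision.camera("side"))
E
```

```text
time_s: 18.12
tool_pos: [0.5672, -0.1728, 0.1123]
tool_rot: [0.48, 0.52, 0.479, -0.52]
force: [1.2, -0.4, -3.9]
gripper_width: 0.159
time_s: 18.75
tool_pos: [0.5671, -0.1728, 0.1429]
tool_rot: [0.48, 0.52, 0.48, -0.52]
force: [0.1, 0.0, -4.9]
gripper_width: 0.158
time_s: 19.38
tool_pos: [0.5751, -0.1426, 0.1425]
tool_rot: [0.48, 0.52, 0.48, -0.52]
force: [-0.7, 0.2, -3.9]
gripper_width: 0.161
time_s: 20.0
tool_pos: [0.5899, -0.0835, 0.1426]
tool_rot: [0.48, 0.52, 0.48, -0.52]
force: [-0.4, -1.3, -4.8]
gripper_width: 0.16
time_s: 20.62
tool_pos: [0.6046, -0.0246, 0.1426]
tool_rot: [0.48, 0.52, 0.48, -0.52]
force: [-0.4, 0.1, -3.7]
gripper_width: 0.161
t 20.625 tcp [ 0.6046 -0.0246  0.1426] F [-0.37  0.09 -3.7 ] w 0.161 q [ 0.32  0.33 -0.43  1.66  0.15  1.18 -1.8 ]
shift tool [-0.0004  0.0247 -0.134 ] turn/pi [ 0.0003 -0.     -0.    ] toolaxes [[0.0, 0.997, -0.08], [0.0, -0.08, -0.997], [-1.0, 0.0, -0.0]]
```

View pics/side13.png

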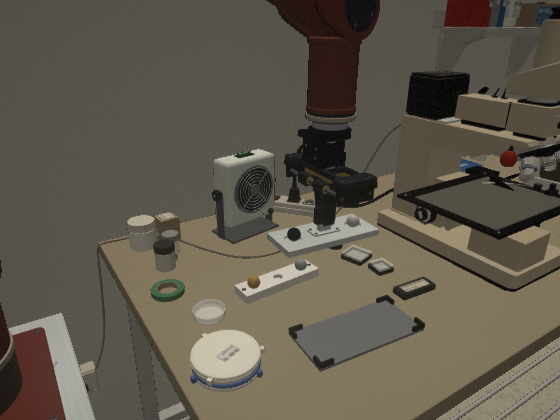

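```bash
python3 -m creep '0 0 0 0 0.0005 -0.003 1;0 0 0 0 0.001 -0.006 1;0 0 0 0 0.0015 -0.009 1;0 0 0 0 0.002 -0.012 1;0 0 0 0 0.002 -0.012 1'
python3 -m creep '0 0 0 0 0.002 -0.012 1;0 0 0 0 0.002 -0.012 1;0 0 0 0 0.002 -0.012 1;0 0 0 0 0.002 -0.011 1;0 0 0 0 0.002 -0.01 1'
python3 -m creep '0 0 0 0 0.002 -0.009 1;0 0 0 0 0.0015 -0.008 1;0 0 0 0 0.0015 -0.007 1;0 0 0 0 0.001 -0.006 1;0 0 0 0 0.001 -0.004 1'
python3 -m creep '0 0 0 0 0 -0.002 1;0 0 0 0 0 0 1;0 0 0 0 0 0 1;0 0 0 0 0 0 1'
python3 - <<'E'
from h import *
s=robot.state();delta((.640,.107,.143),np.pi/2-.0808,s)
for c in ["side","wrist","scene"]: cv2.imwrite(f"pics/{c}14.png",vision.camera(c))
a=cv2.imread('pics/side14.png');cv2.imwrite('pics/s14b.png',cv2.resize(a[130:260,200:380],None,fx=4.4,fy=4.4,interpolation=2))
E
```

```text
time_s: 21.3
tool_pos: [0.615, 0.0171, 0.1426]
tool_rot: [0.48, 0.52, 0.48, -0.519]
force: [0.1, 0.4, -3.6]
gripper_width: 0.16
time_s: 21.92
tool_pos: [0.6295, 0.0727, 0.1426]
tool_rot: [0.48, 0.52, 0.48, -0.52]
force: [0.2, 0.5, -4.0]
gripper_width: 0.166
time_s: 22.55
tool_pos: [0.6391, 0.1057, 0.1426]
tool_rot: [0.48, 0.52, 0.48, -0.52]
force: [0.5, 0.4, -3.7]
gripper_width: 0.158
time_s: 23.05
tool_pos: [0.6392, 0.1071, 0.1426]
tool_rot: [-0.48, -0.52, -0.48, 0.52]
force: [0.2, 0.6, -3.4]
gripper_width: 0.159
t 23.05 tcp [0.6392 0.1071 0.1426] F [ 0.18  0.59 -3.41] w 0.159 q [ 0.13  0.42 -0.47  1.55  0.2   1.22 -2.03]
shift tool [-0.0004  0.0009 -0.    ] turn/pi [ 0.0002  0.     -0.    ] toolaxes [[0.0, 0.997, -0.08], [-0.0, -0.08, -0.997], [-1.0, 0.0, 0.0]]
```

View pics/s14b.png

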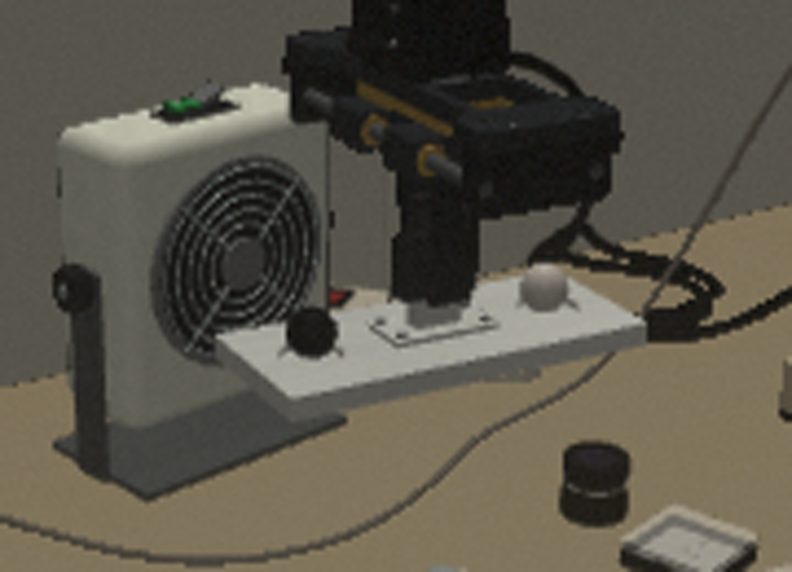

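View pics/wrist14.png

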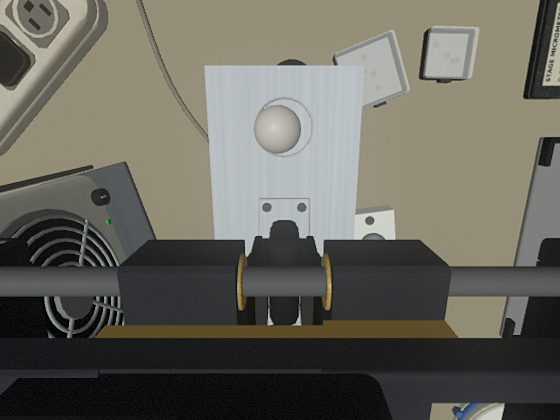

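View pics/scene14.png

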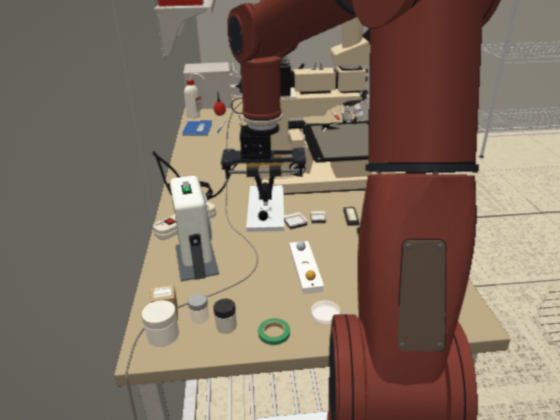

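```bash
python3 -m creep '0 0 0 0 0 0 1;0 0 0 0 0 0 1;0 0 0 0 0 0 1;0 0 0 0 0 0 1'
python3 - <<'E'
from h import *
s=robot.state()
a=onz("wrist",125,163,.004,s);b=onz("wrist",155,238,.004,s);print(a,b,np.degrees(np.arctan2((a-b)[1],(a-b)[0])))
for p in ((70,295),): print("grille hub",tri([("wrist",75,292)]) if 0 else onz("wrist",*p,.119,s))
cv2.imwrite("pics/side15.png",vision.camera("side"));k=cv2.imread("pics/side15.png");print(np.abs(s['joint_velocities']).max())
cv2.imwrite('pics/s15b.png',cv2.resize(k[130:330,180:400],None,fx=3,fy=3,interpolation=2)[:600])
E
```

```text
time_s: 23.7
tool_pos: [0.6391, 0.1074, 0.1426]
tool_rot: [0.48, 0.52, 0.48, -0.52]
force: [0.9, 0.3, -3.9]
gripper_width: 0.157
[0.68297987 0.25369087 0.004     ] [0.60643603 0.23939497 0.004     ] 10.579111339054743
grille hub [0.61133665 0.24908905 0.119     ]
0.00312323421675174
```

View pics/s15b.png

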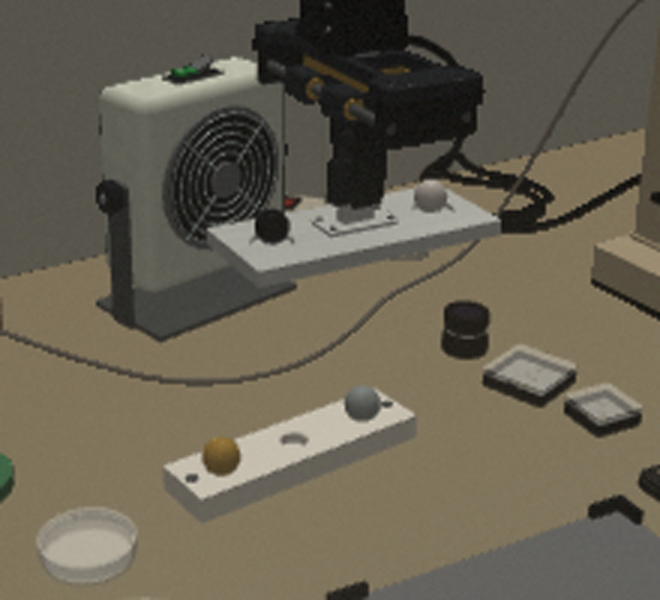

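Wrist-camera cross-check puts the grille at about (0.611, 0.25) with yaw 10.6°, which agrees with the earlier fit. The tray is level and still, and both balls are in their pockets. Hand in.

```bash
python3 -c "
from station import ticket
print(ticket.sign_off())"
```

```text
the job is handed in; nothing more can be done
None
```

The job is done and handed in at about 24 s of the 56 s allowed. No verdict was reported, so success is judged from my own last checks.

**What I did:** I pressed the green end of the rocker fully down. I then moved the black ball from the rack's middle seat into the empty pocket, letting go 1–2 mm above its resting height. I gripped the tray, lifted it straight up, and carried it level in front of the blower.

**Last checks:**
- **Blower:** the rocker shows the green end level and the grey end raised, so it is on.
- **Tray position:** the plate's middle is at about (0.639, 0.107, 0.118) m. That is about 14–15 cm in front of the grille, under 1 cm sideways and within about 2 mm of its centre height.
- **Tray state:** the tool reads level and the arm is still. The gripper is closed on the grip, at about 14 mm, and carries about 4 N.
- **Balls:** the picture shows both ceramic balls in their pockets, and the steel and brass balls still in the rack.
- **Bystanders:** the dish, loupe and sample box look undisturbed in the last side view, and the canister in the scene picture just before it.

**Disagreements:**
- **Tray:** the side and wrist cameras differed by 2–3 mm on its position, so I leaned towards the wrist camera.
- **Blower:** its measured heading varied between about 7° and 11°. At this distance that is under 1 cm sideways, well inside the 35 mm limit.
- **Trained networks:** they mistook other things for the target several times, for example the whole blower for the black ball. I measured from the pictures instead.

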